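# Refit the lid of the chocolate warmer

## Task

The washed lid of the bench-top chocolate warmer hangs by its handle on the drip stand. Lift it and draw it off over the free ends of the prongs, tilt it so that its rear edge slips under the steel lip at the back of the warmer's tank, lower the front, and press the front edge down until the spring catch snaps over it and the lid lies flat and shut. Leave the other things on the table where they are.

Things in the scene. Friction and masses are not known exactly. Their poses are not given: they have to be found in the camera images.
- lid: Steel lid of the warmer: flat plate 140 (its x) x 180 (its y) x 6 mm, 0.24 to 0.39 kg, alike at front and back. Origin at the middle of the underside, z up. A black bow handle stands on its middle, on posts 12 mm wide at y = +-55 mm; the plate's middle (70 x 130 mm) is raised to z = 8 mm. Hangs level at the start.
- lid_handle (a point): Centre of the lid's handle bar, 53 mm above the lid's origin; axes as the lid's. The bar runs along y, 122 mm long, 10 mm thick (x) with flat sides, 14 mm high (lid z = 46 to 60 mm), with 38 mm free under it. The stand's prongs carry it from below 36 mm to either side of the middle: grip it in the middle.
- lid_edge_far (a point): Middle of the underside of one long (180 mm) edge of the lid, 70 mm along the lid's +x from its origin.
- lid_edge_near (a point): The same on the opposite long edge, 70 mm along the lid's -x. Either edge may go under the lip.
- drip_stand: Fixed wire stand on a white tray, 210 x 210 mm; origin on the table, x to its back. Two prongs, 8 mm thick, at y = +-36 mm, run forward from posts 105 mm behind the origin between bar and plate of the lid. Tops at z = 150 mm (lid's underside then at 104 mm); front ends, 20 mm before the origin, turn up 9 mm. So raise the lid 12 to 26 mm, then draw it 100 mm forward (-x), clear of the prongs.
- warmer: Fixed bench-top chocolate warmer, white housing 236 x 244 mm, open steel tank in its top. Origin on the table under the tank's middle, x to its back (knob and switch at the front, -x). The lid's seat is a level ledge at z = 100 mm in a recess x = -71.5 to 71.5 mm, y = -94 to 94 mm, 8 mm deep at front and sides. The shut lid's underside is at the seat's height, its top 2 mm below the rim.
- warmer_lip (a point): Under the front of the warmer's rear steel lip, mid-width, 55.5 mm behind the warmer's origin, z = 113 mm, warmer's axes. The lip spans the recess and overhangs its back by 17 mm; underside 13 mm above the seat over the rear 9 mm, then flared up to 16 mm; top at z = 121 mm or less. The lid is longer than the opening before the lip: it goes in rear edge first, tilted 0.1 to 0.35 rad.
- catch (a joint): Spring catch, 32 mm wide, mid front rim: 0 m = out, nose 7.5 mm over the recess; 0.011 = pushed back. The nose is a steep ramp (z = 122 down to 110 mm); the lid's front edge rests on it about 16 mm above the seat until the plate is pressed near its front edge with about 4 to 12 N and the catch snaps over it. Its steel housing, 44 mm wide, up to z = 127 mm, lies at x = -107 to -72 mm of the warmer.
- timer: Kitchen timer with a red dial, 66 mm wide, 46 mm high, a bystander; origin under its middle.
- ring_cutter: Steel ring cutter, 63 mm wide, 37 mm high, a bystander; origin under its middle.
- lemon: Lemon lying near the middle of the table, 57 x 91 mm, a bystander; origin under its middle.
- sugar_shaker: Steel sugar shaker, 71 mm wide, 123 mm high, a bystander; origin under its middle.

How it is judged (in metres and radians):
On the way, in this order (a step that is already met when the one before it is completed fails the run):
1. the lid is lifted off and clear of the drip stand (horizontal distance between lid and drip_stand above 0.09 m and height (world z) of lid above 0.104 m and contact force between lid and drip_stand below 0.05 N), for 0.1 s.
2. one long edge of the lid is under the rear lip of the warmer while the lid is still tilted (angle between lid's own z axis and vertical above 0.06 rad and ((x of lid_edge_far in the frame of warmer_lip above 0.006 m and z of lid_edge_far in the frame of warmer_lip between -0.02 and -0.005 m) or (x of lid_edge_near in the frame of warmer_lip above 0.006 m and z of lid_edge_near in the frame of warmer_lip between -0.02 and -0.005 m))), for 0.1 s.
At the end, for the whole second after the job is handed in: The lid lies in the warmer's recess: flat within 0.025 rad, underside within 3 mm of the seat, centred within 4 mm in x and 7 mm in y, square within 0.08 rad, at rest; the spring catch is out again over its front edge (joint under 0.004 m) (x of lid in the frame of warmer between -0.004 and 0.004 m and y of lid in the frame of warmer between -0.007 and 0.007 m and z of lid in the frame of warmer between 0.097 and 0.1025 m and angle between lid's own z axis and vertical below 0.025 rad and angle between the x axis of lid and the x axis of warmer, either way round below 0.08 rad and value of joint catch below 0.004 m and linear speed of lid below 0.02 m/s); the robot touches nothing.
It fails at once if a bystander (timer, ring cutter, lemon, sugar shaker) is moved by more than 30 mm (distance of any of timer, ring_cutter, lemon, sugar_shaker from where it was at the start of the episode above 0.03 m).
It also fails if it takes over 53 s, if anything falls off the work surface, if the arm or the gripper's body presses on something with over 40 N, if the wrist force passes 120 N, or if a joint passes its speed limit or range.

## Robot

A 6-joint arm with a two-finger parallel gripper is mounted at the origin on the work surface; the furniture and walls round the work are solid. World frame = base frame: x ahead of the robot, y to its left, z up, the work surface at z = 0. Lengths are in mm, angles in rad, forces in N, time in s.
With the tool pointing down it reaches from about 400 to 925 mm from the base axis. Payload 12.5 kg.
Tool frame: the origin (TCP) lies midway between the tips of the shut fingers; the grasp point (between the pads) lies 19 mm behind it (env.tcp_to_grasp is the distance from the TCP to the grasp point, in mm); z points along the fingers, y is the line along which they close (so a half turn about z gives the same grasp; the last joint's range is limited). The gripper opens to 95 mm and grips with 3 to 60 N. Pads are 20 mm wide; open, the fingers measure 119 mm over their backs; the gripper's body (75 mm by 180 mm) begins 59 mm behind the grasp point.
Start: joints at [1.032, 0.491, 1.559, -0, 1.092, -0.106], TCP at [262.12, 567.397, 214.661] pointing down, gripper open.
Joint ranges: [-3.1, 3.1], [-0.84, 2.19], [0.05, 2.79], [-1.13, 4.28], [0.06, 2.93], [-2.69, 2.69]. Speed limits (rad/s): [2.22, 2.22, 2.79, 3.14, 3.14, 3.14].

## Interface

Orientations are given as [roll, pitch, yaw] about the fixed x, y, z axes, in that order (R = Rz(yaw) Ry(pitch) Rx(roll)).
In Python, from cell import env gives the robot as it stands. The module is installed in compiled form; this text tells all that it offers.
- The arm moves only by the tool step_arm, never from a script. Its argument "plan" is a list that holds one entry, the list of rows, each a list of 5 numbers: the shift along the tool's x, y, z in mm, then the turn about the tool's z in degrees, then the opening, from -1 (shut) to 1 (fully open). A call has 1 to 8 rows; each row is the pose to reach, as a shift and turn from the pose commanded when the call began, along the tool's axes at that moment; what a row does not reach only later rows make up. A row lasts 1/12 s, in which the tool goes at most 41.7 mm and 7.16 degrees, less where a joint would pass 70% of its speed; a pose out of reach is approached as far as the arm can. A call with a gripper value outside its range is refused whole. The fingers move at their own pace and stop on an object; the grip force is fixed at half the most. Time passes only in rows, so rows that repeat a pose let the fingers close. It gives the time, the measured TCP pose, the force, the opening and the grip force at its end, in the units of the state.
- env.state(): the state, without advancing time (a new reading comes with each control period).
- env.read_camera(name): name is "scene" or "top"; returns the picture (420x560x3 uint8, blue, green, red); there is no depth.
- env.get_calibration(name): a dict with "K" (3x3 intrinsics, pixels), "extrinsics" (4x4, takes a point from world to camera coordinates). Camera axes: x right, y up, looking along -z (the intrinsics and any distortion apply to the point x, -y, -z); pixel columns grow to the right and rows downward; lengths in mm; the calibration is good to about 2 mm. A picture is of the moment at which its call begins. get_calibration takes no time and is no camera call.
- env.job_done(): hands the job in; it is judged then, once.
The state is a dict: "t": time; "joints": joint angles; "qvel": joint speeds; "tau": joint torques, N m; "eef_pos": TCP position; "tcp_rot": TCP orientation; "ft_force": force on the tool from outside, world axes, zero at the start; "moment": the same for the moment, N m; "opening": opening from 0.0 (shut) to 1.0 (fully open); "grip_force": force on a finger pad.
Only numpy, scipy, OpenCV 4.12 (cv2) and the standard library are available. Lean on these libraries where they do the work, as an engineer would, in place of code of your own. Each camera call takes 0.05 s, during which the arm holds its last target. There are 200 camera calls.

## Working session

There is one attempt and no reset: what is moved stays moved. The work goes in short steps, Python scripts to look and compute and a tool call to move; the robot and the scene stay as the last step left them, time stands still between calls to the robot, and variables do not carry over. Pictures are saved under pics/ and viewed, at most 10 in all, crops included, and the job is handed in when it is done.

Besides the shell and the picture viewer there is one more tool, called after "Request:" by a JSON object that holds its "name" and its "arguments", one argument or row to a line. step_arm: Moves the arm, as the interface text tells. Its arguments: {"type":"object","properties":{"plan":{"type":"array"}},"required":["plan"]}

```bash
mkdir -p pics; python3 - <<'E'
from cell import env
import cv2,numpy as np
for n in("scene","top"):
    cv2.imwrite(f"pics/{n}0.png",env.read_camera(n))
    c=env.get_calibration(n);print(n,c)
print(env.state(), env.tcp_to_grasp)
E
```

```text
scene {'K': array([[388.48677601,   0.        , 281.50741296],
       [  0.        , 388.48677601, 205.66244063],
       [  0.        ,   0.        ,   1.        ]]), 'extrinsics': array([[ 8.95941926e-01, -4.44167455e-01, -1.82682766e-03,
        -4.15684788e+02],
       [ 3.02943460e-01,  6.08057123e-01,  7.33820002e-01,
        -3.22516738e+02],
       [-3.24828147e-01, -6.58013531e-01,  6.79341496e-01,
        -7.75623152e+02],
       [ 0.00000000e+00,  0.00000000e+00,  0.00000000e+00,
         1.00000000e+00]])}
top {'K': array([[414.13590748,   0.        , 276.87976735],
       [  0.        , 414.13590748, 211.86046594],
       [  0.        ,   0.        ,   1.        ]]), 'extrinsics': array([[-1.15079570e-01, -9.93344964e-01, -4.74072384e-03,
         1.55506778e+02],
       [ 9.71542422e-01, -1.13545821e-01,  2.07876571e-01,
        -5.08796671e+02],
       [-2.07031434e-01,  1.93165322e-02,  9.78143577e-01,
        -1.02738209e+03],
       [ 0.00000000e+00,  0.00000000e+00,  0.00000000e+00,
         1.00000000e+00]])}
{'t': 0.1, 'joints': array([ 1.03237262e+00,  4.91509947e-01,  1.55940893e+00, -3.53003100e-05,
        1.09169009e+00, -1.05589885e-01]), 'qvel': array([-0.00163947, -0.00113538, -0.00297977, -0.00220794, -0.00059774,
        0.00051238]), 'tau': array([ 2.28660610e-03, -6.13625765e+01, -2.58599514e+01,  6.93748961e-02,
        4.70017421e-02, -5.44874592e-05]), 'eef_pos': array([262.0195353 , 567.17906577, 214.10652231]), 'tcp_rot': array([-3.14057870e+00, -7.59786212e-05,  2.70877508e+00]), 'ft_force': array([ 0.62541938, -0.14006286, -0.68282125]), 'moment': array([ 0.02998235, -0.03166349, -0.00790967]), 'grip_force': 0.0, 'opening': 1.0006856675676348} 18.8
```

View pics/top0.png

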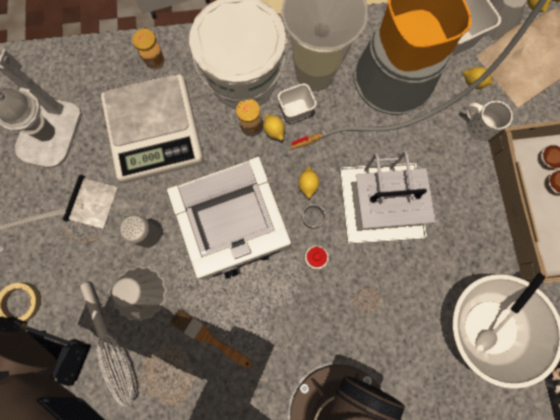

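View pics/scene0.png

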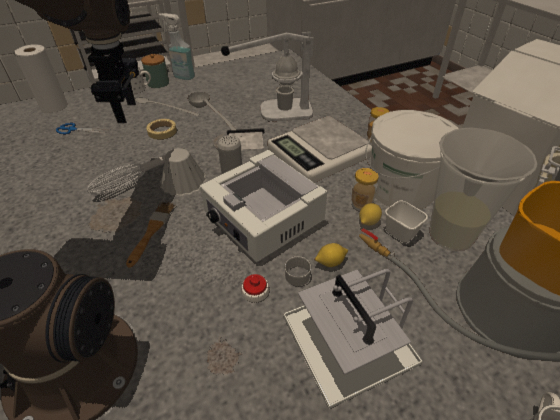

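The top view shows the warmer at about (230,217), with its front (knob, catch) facing down-left. The lid hangs on the stand at about (393,197), with the posts at the image top. The scene view agrees. Next I'll enlarge both for exact corners.

```bash
python3 - <<'E'
import cv2
t=cv2.imread("pics/top0.png")
for n,(a,b,c,d) in dict(w=(155,150,300,285),l=(335,140,445,250)).items():
    im=cv2.resize(t[b:d,a:c],None,fx=5 if n=='l' else 4.4,fy=5 if n=='l' else 4.4,interpolation=cv2.INTER_CUBIC)
    s=5 if n=='l' else 4.4
    for k in range(a-a%10+10,c,10): cv2.putText(im,str(k),(int((k-a)*s)-8,8),0,.3,(0,255,255)); cv2.line(im,(int((k+.5-a)*s),10),(int((k+.5-a)*s),15),(0,255,255))
    for k in range(b-b%10+10,d,10): cv2.putText(im,str(k),(0,int((k-b)*s)+3),0,.3,(0,255,255)); cv2.line(im,(20,int((k+.5-b)*s)),(25,int((k+.5-b)*s)),(0,255,255))
    cv2.imwrite(f"pics/{n}0.png",im)
E
```

```text
(no output)
```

View pics/w0.png

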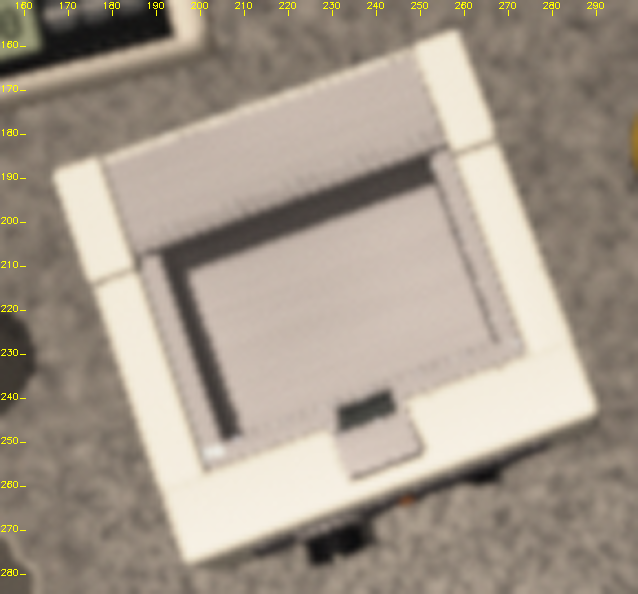

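View pics/l0.png

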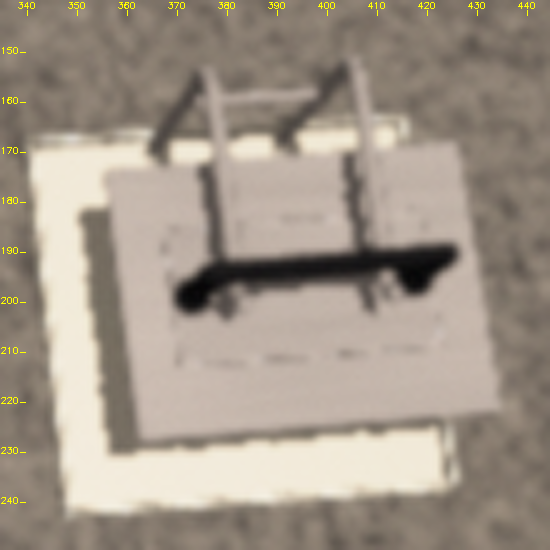

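Readings from the two crops, in full-image pixels:
- **Warmer outer rim corners:** (167,189), (259.5,156.4), (290.7,243.2), (197.7,278).
- **Recess front corners:** (202,257.3), (274.1,229.5).
- **Catch housing front corners:** (235,259.1), (251.6,252.7).
- **Lid plate corners:** (356.2,174), (426.4,168.6), (434.6,221.6), (362.6,227.4).

```bash
cat > h.py <<'E'
import numpy as np
from cell import env
def proj(n,P):
    c=env.get_calibration(n);E=c["extrinsics"];q=E[:3,:3]@np.array(P,float)+E[:3,3]
    p=c["K"]@(q*[1,-1,-1]);return p[:2]/p[2]
def ray(n,uv,z):
    c=env.get_calibration(n);E=c["extrinsics"];R=E[:3,:3];o=-R.T@E[:3,3]
    d=np.linalg.solve(c["K"],[uv[0],uv[1],1])*[1,-1,-1];d=R.T@d
    return (o+d*(z-o[2])/d[2])
E
python3 - <<'E'
from h import *
np.set_printoptions(precision=1,suppress=True)
def rep(n,l,z):
    P=np.array([ray("top",p,z) for p in l])[:,:2]
    print(n,P.tolist(),"mean",P.mean(0));
    for i in range(len(P)):
        d=P[(i+1)%len(P)]-P[i];print("  side",np.hypot(*d).round(1),"ang",np.arctan2(d[1],d[0]).round(3))
    return P
c=env.get_calibration("top")["extrinsics"];print("cam",-c[:3,:3].T@c[:3,3])
rep("rim",[(167,189.3),(259.5,156.4),(290.7,243.2),(197.7,278)],108)
rep("recess100",[(202,257.3),(274.1,229.5)],100)
rep("recess108",[(202,257.3),(274.1,229.5)],108)
rep("catch",[(235,259.1),(251.6,252.7)],127)
rep("lip",[(191,206.5),(256.5,183)],117)
rep("lid",[(356.2,174),(426.4,168.6),(434.6,221.6),(362.6,227.4)],110)
rep("bar",[(371.5,194.5),(425.5,190)],164)
rep("tray",[(341,170),(415,163.5),(426,236.5),(349,242)],5)
E
```

```text
cam [ 299.5  116.5 1111.4]
rim [[601.3964358440562, 363.93742928545294], [660.6743964833263, 124.11234716824221], [430.4089295915469, 72.25760805011765], [372.8744150853362, 303.97479744859896]] mean [516.3 216.1]
  side 247.0 ang -1.328
  side 236.0 ang -2.92
  side 238.8 ang 1.814
  side 236.3 ang 0.257
recess100 [[422.1271372792179, 291.25197454896977], [470.06056343400377, 108.539266569582]] mean [446.1 199.9]
  side 188.9 ang -1.314
  side 188.9 ang 1.827
recess108 [[421.1573091206446, 289.87011995074056], [468.71160185878546, 108.60259331551516]] mean [444.9 199.2]
  side 187.4 ang -1.314
  side 187.4 ang 1.827
catch [[405.53518416919206, 209.04152614108966], [416.1124096525434, 168.3298567443019]] mean [410.8 188.7]
  side 42.1 ang -1.317
  side 42.1 ang 1.825
lip [[547.9711831157961, 305.5440984356185], [588.937199753172, 138.89599348097525]] mean [568.5 222.2]
  side 171.6 ang -1.33
  side 171.6 ang 1.812
lid [[585.1244578521259, -112.88993946217413], [578.5449449314506, -290.8833303552926], [442.23353147089875, -285.06235388563834], [448.426547783449, -107.36207751001349]] mean [ 513.6 -199. ]
  side 178.1 ang -1.608
  side 136.4 ang 3.099
  side 177.8 ang 1.536
  side 136.8 ang -0.04
bar [[515.7110834211246, -128.5163220108563], [511.7269538669201, -256.7956913308863]] mean [ 513.7 -192.7]
  side 128.3 ang -1.602
  side 128.3 ang 1.54
tray [[631.5076927994328, -96.6770026107253], [626.1929232958628, -304.82412039930676], [419.71143588366004, -296.3124839012864], [428.93795969585557, -88.29141314116653]] mean [ 526.6 -196.5]
  side 208.2 ang -1.596
  side 206.7 ang 3.1
  side 208.2 ang 1.526
  side 202.7 ang -0.041
```

Request:
{"name": "step_arm", "arguments": {
  "plan": [
    [[-10,-10,-38,6,1],[-35,-38,-60,12,1],[-62,-66,-60,18,1],[-89,-95,-60,24,1],[-116,-124,-60,30,1],[-143,-153,-60,36,1],[-170,-182,-60,42,1],[-197,-211,-60,48,1]]
  ]
}}

```text
t: 0.77
eef_pos: [352.4, 291.4, 274.6]
tcp_rot: [-3.142, -0.0, 1.866]
ft_force: [1.9, 1.1, 0.5]
opening: 1.001
grip_force: 0.0
```

```bash
cat >> h.py <<'E'
def go(x,y,z,yaw,tag=""):
    s=env.state();w=s["tcp_rot"][2];p=s["eef_pos"];d=np.array([x,y,z])-p
    sh=[np.cos(w)*d[0]+np.sin(w)*d[1],np.sin(w)*d[0]-np.cos(w)*d[1],-d[2]]
    a=np.degrees((w-yaw+np.pi/2)%np.pi-np.pi/2)
    print(tag,"t",s["t"],"pos",p.round(1),"rot",s["tcp_rot"].round(3),"F",s["ft_force"].round(1),"M",s["moment"].round(2),"open",round(s["opening"],3),"| shift",np.round(sh,1),"turn",a.round(1))
E
python3 -c "
from h import *
go(513.6,-198,250,1.533)"
```

```text
t 0.7667 pos [352.4 291.4 274.6] rot [-3.142 -0.     1.866] F [1.9 1.1 0.5] M [-0.03  0.01 -0.05] open 1.001 | shift [-515.1   11.7   24.6] turn 19.1
```

Request:
{"name": "step_arm", "arguments": {
  "plan": [
    [[-36,1,0,4,1],[-76,2,5,8,1],[-116,3,10,12,1],[-156,4,15,16,1],[-196,5,20,19,1],[-236,6,25,19,1],[-276,7,25,19,1],[-300,7,25,19,1]]
  ]
}}

```text
t: 1.43
eef_pos: [448.5, 5.6, 249.3]
tcp_rot: [-3.141, 0.0, 1.538]
ft_force: [0.7, 0.2, 0.3]
opening: 0.997
grip_force: 0.0
```

```bash
python3 -c "
from h import *
go(513.6,-198,220,1.533)"
```

```text
t 1.4333 pos [448.5   5.6 249.3] rot [-3.141  0.     1.538] F [0.7 0.2 0.3] M [-0.09  0.02 -0.01] open 0.997 | shift [-201.3   71.8   29.3] turn 0.3
```

Request:
{"name": "step_arm", "arguments": {
  "plan": [
    [[-36,13,0,0,1],[-74,26,10,0.3,1],[-112,40,20,0.3,1],[-150,54,29,0.3,1],[-188,68,29,0.3,1],[-201,72,29,0.3,1],[-201,72,29,0.3,1]]
  ]
}}

```text
t: 2.02
eef_pos: [513.9, -197.2, 219.8]
tcp_rot: [-3.141, -0.0, 1.531]
ft_force: [-1.3, 0.5, 0.1]
opening: 1.001
grip_force: 0.0
```

```bash
python3 - <<'E'
from h import *
import cv2
go(513.6,-198,138,1.533)
im=env.read_camera("scene")
a=np.r_[proj("scene",(513.6,-198,157))];print(a)
c=cv2.resize(im[230:410,270:430],None,fx=3.3,fy=3.3,interpolation=cv2.INTER_CUBIC)
for P in [(513.6,-198,164),(516,-137,164),(511.3,-259,164),(513.6,-198,139)]:
    q=(proj("scene",P)-[270,230])*3.3;cv2.circle(c,tuple(int(v) for v in q),3,(0,255,0),-1)
cv2.imwrite("pics/s1.png",c)
E
```

```text
t 2.0167 pos [ 513.9 -197.2  219.8] rot [-3.141 -0.     1.531] F [-1.3  0.5  0.1] M [-0.03  0.08 -0.01] open 1.001 | shift [-0.9 -0.2 81.8] turn -0.1
[354.26383219 300.43433673]
```

View pics/s1.png

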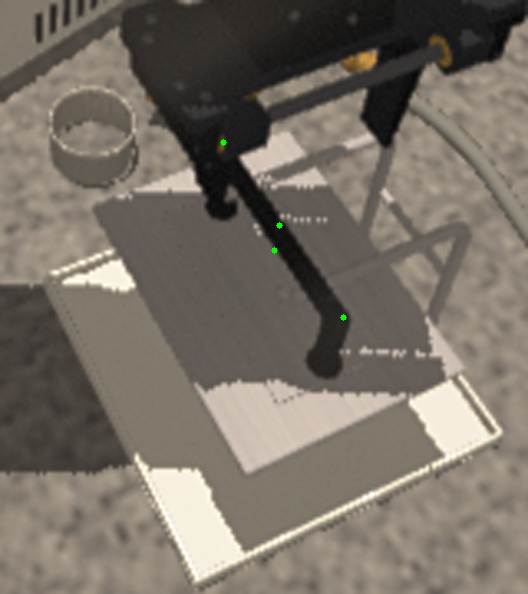

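The crop shows the bar running from about (223,150) to (345,315). The predicted centre (279,225) and near end (343,317) lie on it, so I can descend.

Request:
{"name": "step_arm", "arguments": {
  "plan": [
    [[-1,0,38,0,1],[-1,0,70,0,1],[-1,0,82,0,1],[-1,0,82,0,0],[-1,0,82,0,-0.5],[-1,0,82,0,-0.8],[-1,0,82,0,-1],[-1,0,82,0,-1]]
  ]
}}

```text
t: 2.73
eef_pos: [513.9, -195.3, 139.8]
tcp_rot: [3.14, 0.001, 1.535]
ft_force: [-0.4, -0.1, 1.3]
opening: 0.704
grip_force: 0.0
```

Request:
{"name": "step_arm", "arguments": {
  "plan": [
    [[0,0,0,0,-1],[0,0,0,0,-1],[0,0,0,0,-1],[0,0,0,0,-1]]
  ]
}}

```text
t: 3.07
eef_pos: [513.5, -195.5, 138.7]
tcp_rot: [3.141, -0.0, 1.534]
ft_force: [0.7, -0.4, -0.5]
opening: 0.424
grip_force: 0.0
```

```bash
python3 -c "
from h import *
go(513.6,-198,157,1.533)"
```

```text
t 3.0667 pos [ 513.5 -195.5  138.7] rot [ 3.141 -0.     1.534] F [ 0.7 -0.4 -0.5] M [-0.09  0.05  0.01] open 0.424 | shift [ -2.5   0.2 -18.3] turn 0.1
```

Request:
{"name": "step_arm", "arguments": {
  "plan": [
    [[0,0,0,0,-1],[0,0,0,0,-1],[0,0,0,0,-1],[0,0,0,0,-1],[0,0,0,0,-1],[0,0,0,0,-1],[0,0,0,0,-1],[0,0,0,0,-1]]
  ]
}}

```text
t: 3.73
eef_pos: [513.5, -195.4, 138.6]
tcp_rot: [-3.142, -0.0, 1.534]
ft_force: [0.1, -0.5, -0.4]
opening: 0.106
grip_force: 30.0
```

```bash
python3 -c "
from h import *
go(513.6,-198,157,1.533)"
```

```text
t 3.7333 pos [ 513.5 -195.4  138.6] rot [-3.142 -0.     1.534] F [ 0.1 -0.5 -0.4] M [-0.1   0.05  0.  ] open 0.106 | shift [ -2.6   0.2 -18.4] turn 0.1
```

Request:
{"name": "step_arm", "arguments": {
  "plan": [
    [[0,0,-10,0,-1],[0,0,-20,0,-1],[0,0,-20,0,-1],[0,-20,-20,0,-1],[0,-45,-20,0,-1],[0,-70,-20,0,-1],[0,-95,-20,0,-1],[0,-112,-20,0,-1]]
  ]
}}

```text
t: 4.4
eef_pos: [399.6, -190.8, 158.8]
tcp_rot: [-3.141, -0.0, 1.534]
ft_force: [0.7, -0.6, -3.8]
opening: 0.104
grip_force: 30.0
```

Request:
{"name": "step_arm", "arguments": {
  "plan": [
    [[0,0,0,0,-1],[0,0,0,0,-1],[0,0,-20,0,-1],[0,0,-50,0,-1],[0,0,-80,0,-1],[0,0,-80,0,-1]]
  ]
}}

```text
t: 4.9
eef_pos: [404.2, -192.5, 243.5]
tcp_rot: [3.134, 0.004, 1.535]
ft_force: [1.0, 0.1, -3.3]
opening: 0.105
grip_force: 30.0
```

```bash
python3 - <<'E'
from h import *
import cv2
x0,y0,w=514.7,216.2,.248
c,s=np.cos(w),np.sin(w)
go(x0-25*c,y0-25*s,230,w+np.pi/2)
cv2.imwrite("pics/t2.png",env.read_camera("top"))
E
```

```text
t 4.9 pos [ 404.2 -192.5  243.5] rot [3.134 0.004 1.535] F [ 1.   0.1 -3.3] M [-0.08 -0.05  0.  ] open 0.105 | shift [405.4  71.7  13.5] turn -16.3
```

View pics/t2.png

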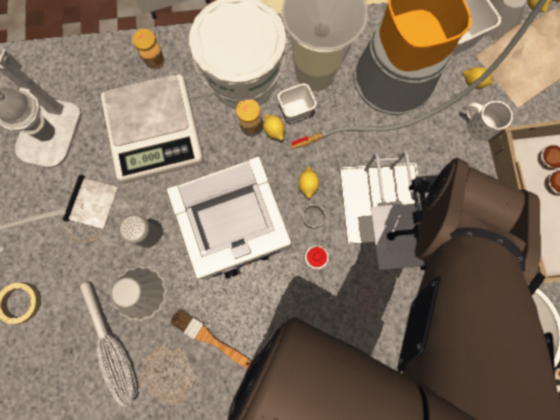

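The lid hangs free of the stand, seen at about (400,237), and the bystanders haven't moved. Next I'll carry it over the warmer.

Request:
{"name": "step_arm", "arguments": {
  "plan": [
    [[25,5,0,-2,-1],[60,11,0,-4,-1],[95,17,0,-7,-1],[130,23,0,-9,-1],[165,29,0,-11,-1],[200,35,0,-13,-1],[235,41,0,-15,-1],[265,47,0,-16.3,-1]]
  ]
}}

```text
t: 5.62
eef_pos: [458.3, 74.3, 237.4]
tcp_rot: [-3.14, -0.001, 1.821]
ft_force: [0.1, -0.8, -3.1]
opening: 0.104
grip_force: 30.0
```

```bash
python3 - <<'E'
from h import *
x0,y0,w=514.7,216.2,.248
c,s=np.cos(w),np.sin(w)
go(x0-25*c,y0-25*s,200,w+np.pi/2)
E
```

```text
t 5.6167 pos [458.3  74.3 237.4] rot [-3.140e+00 -1.000e-03  1.821e+00] F [ 0.1 -0.8 -3.1] M [-0.12 -0.02  0.01] open 0.104 | shift [123.6  64.8  37.4] turn 0.1
```

Request:
{"name": "step_arm", "arguments": {
  "plan": [
    [[25,13,0,0,-1],[55,29,10,0,-1],[85,44,20,0,-1],[110,58,37,0,-1],[124,65,47,0,-1],[124,65,57,0,-1],[124,65,57,0,-1],[124,65,57,0,-1]]
  ]
}}

```text
t: 6.28
eef_pos: [490.4, 207.6, 180.5]
tcp_rot: [-3.139, 0.0, 1.819]
ft_force: [0.7, -0.3, -3.0]
opening: 0.103
grip_force: 30.0
```

```bash
python3 - <<'E'
from h import *
import cv2
x0,y0,w=514.7,216.2,.248
c,s=np.cos(w),np.sin(w)
go(x0-25*c,y0-25*s,165,w+np.pi/2)
p=env.state()["eef_pos"];d=p[:2]-[x0,y0];print("in warmer",c*d[0]+s*d[1],-s*d[0]+c*d[1],"bottom",p[2]-34.2)
ims=[]
for n,(a,b) in dict(top=(150,150),scene=(180,130)).items():
    im=env.read_camera(n);ims.append(cv2.resize(im[b:b+150,a:a+150],(400,400),interpolation=cv2.INTER_CUBIC))
cv2.imwrite("pics/p3.png",np.hstack(ims))
E
```

```text
t 6.2833 pos [490.4 207.6 180.5] rot [-3.139  0.     1.819] F [ 0.7 -0.3 -3. ] M [-0.05  0.04  0.  ] open 0.103 | shift [ 2.4  0.7 15.5] turn 0.0
in warmer -25.677335690107565 -2.411258544339675 bottom 146.3218905113858
```

View pics/p3.png

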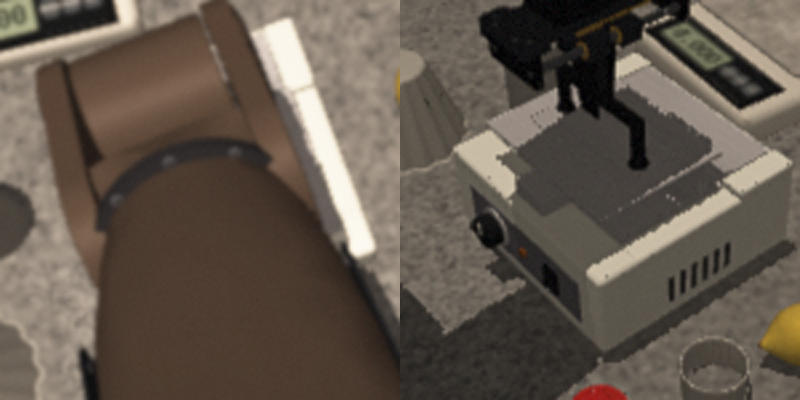

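The top view is blocked by the arm. The scene half shows the lid over the warmer, so I'll overlay the predicted lid corners on that view to check the in-grip offset.

```bash
python3 - <<'E'
from h import *
import cv2
im=env.read_camera("scene");a,b,S=190,140,5.3
o=cv2.resize(im[b:b+110,a:a+150],None,fx=S,fy=S,interpolation=cv2.INTER_CUBIC)
o=cv2.convertScaleAbs(o,alpha=1.4,beta=15)
st=env.state();p=st["eef_pos"];w=st["tcp_rot"][2]-np.pi/2
def T(o_,w,l): c,s=np.cos(w),np.sin(w);return (o_[0]+c*l[0]-s*l[1],o_[1]+s*l[0]+c*l[1],l[2])
def dot(P,col):
    q=proj("scene",P);print(col,q.round(1));cv2.drawMarker(o,tuple(int(v) for v in (q+.5-[a,b])*S),col,cv2.MARKER_CROSS,12,1)
zb=p[2]-34.2
for l in [(-70,-90),(70,-90),(-70,90),(70,90)]: dot(T(p,w,(*l,zb+6)),(0,255,0))
for l in [(0,61),(0,-61)]: dot(T(p,w,(*l,zb+60)),(0,255,255))
W=(514.7,216.2)
for l in [(-71.5,-94,108),(-71.5,94,108),(-107,-22,127),(-107,22,127)]: dot(T(W,.248,l),(0,0,255))
cv2.imwrite("pics/o4.png",o)
E
```

```text
(0, 255, 0) [253.9 211. ]
(0, 255, 0) [299.4 185.3]
(0, 255, 0) [210.5 173.8]
(0, 255, 0) [254.4 152.9]
(0, 255, 255) [238.1 150.8]
(0, 255, 255) [269.1 173.8]
(0, 0, 255) [263.1 220.8]
(0, 0, 255) [218.8 182.7]
(0, 0, 255) [232.6 205.9]
(0, 0, 255) [222.3 196.8]
```

View pics/o4.png

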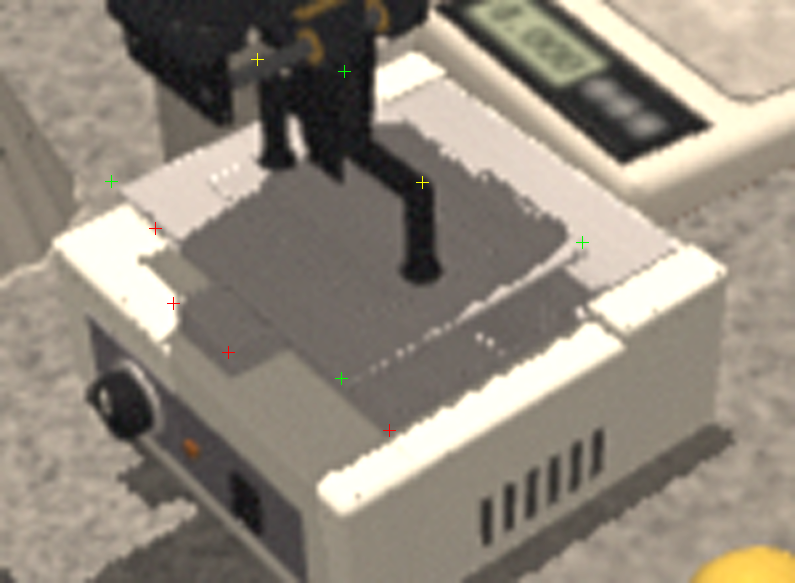

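The overlay shows the recess corner prediction (389,431) is right on. The lid corners at about (350,381), (120,190) and (585,238) show the lid about 3 mm toward −y in the grip, so I'll compensate. Then I'll lower the lid onto the catch housing.

Request:
{"name": "step_arm", "arguments": {
  "plan": [
    [[5,0,0,0,-1],[5,0,5,0,-1],[5,0,10,0,-1],[5,0,14,0,-1],[5,0,14,0,-1],[5,0,14,0,-1]]
  ]
}}

```text
t: 6.93
eef_pos: [489.5, 212.7, 167.3]
tcp_rot: [-3.141, -0.0, 1.819]
ft_force: [-0.5, -0.4, -4.4]
opening: 0.102
grip_force: 30.0
```

```bash
cat >> h.py <<'E'
def rel(tag=""):
    s=env.state();p=s["eef_pos"];c,sn=np.cos(.248),np.sin(.248);d=p[:2]-[514.7,216.2]
    print(tag,"t",round(s["t"],2),"tool in warmer x,y",round(c*d[0]+sn*d[1],1),round(-sn*d[0]+c*d[1],1),"bottom",round(p[2]-34.2,1),"yaw",(s["tcp_rot"][2]-1.819).round(3),"F",s["ft_force"].round(1),"M",s["moment"].round(2),"open mm",(s["opening"]*95).round(2))
E
python3 -c "
from h import *
rel()"
```

```text
Traceback (most recent call last):
  File "h.py", line 17, in rel
    print(tag,"t",round(s["t"],2),"tool in warmer x,y",round(c*d[0]+sn*d[1],1),round(-sn*d[0]+c*d[1],1),"bottom",round(p[2]-34.2,1),"yaw",(s["tcp_rot"][2]-1.819).round(3),"F",s["ft_force"].round(1),"M",s["moment"].round(2),"open mm",(s["opening"]*95).round(2))
                                                                                                                                                                                                                                         ^^^^^^^^^^^^^^^^^^^^^^^
AttributeError: 'float' object has no attribute 'round'
```

Request:
{"name": "step_arm", "arguments": {
  "plan": [
    [[0,0,2,0,-1],[0,0,4,0,-1],[0,0,6,0,-1],[0,0,8,0,-1],[0,0,8,0,-1],[0,0,8,0,-1]]
  ]
}}

```text
t: 7.43
eef_pos: [489.9, 212.8, 160.0]
tcp_rot: [3.141, -0.0, 1.819]
ft_force: [1.3, -0.5, 1.7]
opening: 0.1
grip_force: 30.0
```

```bash
sed -i 's/(s\["tcp_rot"\]\[2\]-1.819).round(3)/round(s["tcp_rot"][2]-1.819,3)/; s/(s\["opening"\]\*95).round(2)/round(s["opening"]*95,2)/' h.py; python3 -c "
from h import *
rel()"
```

```text
t 7.43 tool in warmer x,y -24.8 2.8 bottom 125.8 yaw -0.0 F [ 1.3 -0.5  1.7] M [-0.1   0.11  0.01] open mm 9.49
```

Request:
{"name": "step_arm", "arguments": {
  "plan": [
    [[0,0,2,0,-1],[0,0,3,0,-1],[0,0,4,0,-1],[0,0,4,0,-1],[0,0,4,0,-1]]
  ]
}}

```text
t: 7.85
eef_pos: [492.0, 213.3, 157.3]
tcp_rot: [3.135, -0.0, 1.819]
ft_force: [7.6, 0.8, 10.4]
opening: 0.108
grip_force: 30.0
```

```bash
python3 -c "
from h import *
rel()"
```

```text
t 7.85 tool in warmer x,y -22.7 2.8 bottom 123.1 yaw -0.0 F [ 7.6  0.8 10.4] M [-0.03 -0.82 -0.  ] open mm 10.25
```

Request:
{"name": "step_arm", "arguments": {
  "plan": [
    [[0,0,1,0,-1],[0,0,2,0,-1],[0,0,3,0,-1],[0,0,4,0,-1],[0,0,4,0,-1],[0,0,4,0,-1]]
  ]
}}

```text
t: 8.35
eef_pos: [494.1, 213.8, 154.3]
tcp_rot: [3.13, -0.0, 1.819]
ft_force: [14.3, 2.2, 14.7]
opening: 0.109
grip_force: 30.0
```

```bash
python3 -c "
from h import *
rel()"
```

```text
t 8.35 tool in warmer x,y -20.6 2.7 bottom 120.1 yaw -0.0 F [14.3  2.2 14.7] M [ 0.29 -1.94  0.02] open mm 10.34
```

The tool is being pushed +x because the bar swings back as the lid tilts. I'll follow that motion.

Request:
{"name": "step_arm", "arguments": {
  "plan": [
    [[0,2,0,0,-1],[0,4,1,0,-1],[0,6,2,0,-1],[0,8,2,0,-1],[0,8,2,0,-1]]
  ]
}}

```text
t: 8.77
eef_pos: [497.3, 214.7, 149.9]
tcp_rot: [-3.141, -0.0, 1.819]
ft_force: [0.6, -0.0, 5.1]
opening: 0.115
grip_force: 30.0
```

```bash
python3 - <<'E'
from h import *
import cv2
rel()
im=env.read_camera("scene");a,b,S=190,140,5.3
o=cv2.resize(im[b:b+110,a:a+150],None,fx=S,fy=S,interpolation=cv2.INTER_CUBIC)
cv2.imwrite("pics/o5.png",cv2.convertScaleAbs(o,alpha=1.4,beta=15))
E
```

```text
t 8.77 tool in warmer x,y -17.2 2.8 bottom 115.7 yaw -0.0 F [ 0.6 -0.   5.1] M [-0.3   0.59  0.04] open mm 10.93
```

View pics/o5.png

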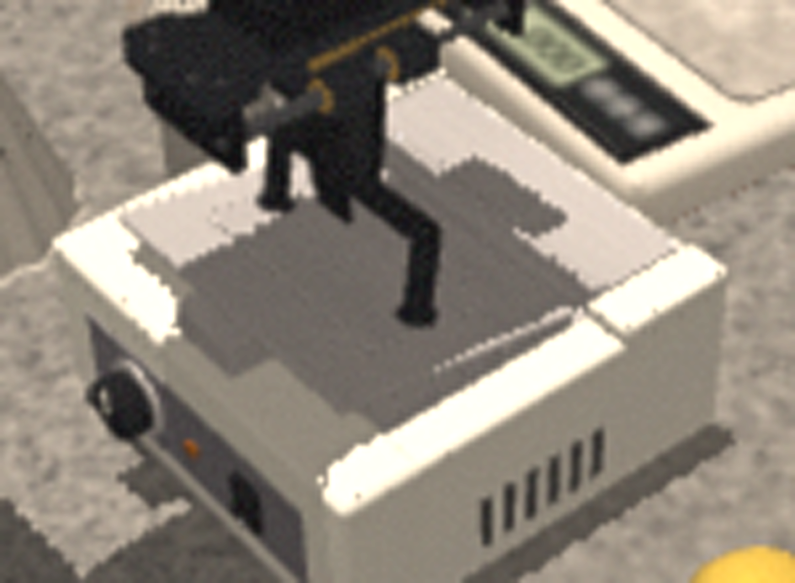

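The post now leans from (435,230) to (417,318), which is a tilt of about 0.19 rad. The rear edge should be near x=+41, z≈103, just in front of the lip. I'll slide it under.

Request:
{"name": "step_arm", "arguments": {
  "plan": [
    [[0,2,0,0,-1],[0,4,0.5,0,-1],[0,6,1,0,-1],[0,8,1.5,0,-1],[0,10,2,0,-1],[0,12,2,0,-1],[0,12,2,0,-1]]
  ]
}}

```text
t: 9.4
eef_pos: [509.4, 217.8, 147.5]
tcp_rot: [3.141, -0.0, 1.819]
ft_force: [-2.0, 0.0, 4.2]
opening: 0.114
grip_force: 30.0
```

```bash
python3 -c "
from h import *
rel()"
```

```text
t 9.4 tool in warmer x,y -4.7 2.9 bottom 113.3 yaw -0.0 F [-2.   0.   4.2] M [-0.17  0.82 -0.01] open mm 10.84
```

Request:
{"name": "step_arm", "arguments": {
  "plan": [
    [[0,2,0,0,-1],[0,4,0.5,0,-1],[0,6,1,0,-1],[0,8,1.5,0,-1],[0,10,2,0,-1],[0,10,2,0,-1],[0,10,2,0,-1]]
  ]
}}

```text
t: 9.98
eef_pos: [519.0, 220.3, 145.4]
tcp_rot: [3.141, -0.0, 1.818]
ft_force: [-0.9, 1.4, -3.6]
opening: 0.106
grip_force: 30.1
```

```bash
python3 -c "
from h import *
rel()"
```

```text
t 9.98 tool in warmer x,y 5.1 2.9 bottom 111.2 yaw -0.001 F [-0.9  1.4 -3.6] M [ 0.22  0.43 -0.16] open mm 10.11
```

```bash
python3 - <<'E'
from h import *
import cv2
rel()
im=env.read_camera("scene");cv2.imwrite("pics/s6.png",im)
p=env.state()["eef_pos"];g=np.array([p[0],p[1],p[2]+18.8]);w=.248
X=np.array([np.cos(w),np.sin(w),0]);Y=np.array([-np.sin(w),np.cos(w),0]);Z=np.array([0,0,1])
for th in (0,.06,.1,.15,.2):
    z=Z*np.cos(th)+X*np.sin(th);x=X*np.cos(th)-Z*np.sin(th)
    o=g-53*z-3*Y
    print(th,"postbase",proj("scene",o-55*Y+8*z).round(1),"posttop",proj("scene",o-55*Y+56*z).round(1),"frontR",proj("scene",o-90*Y-70*x+6*z).round(1),"rear edge in warmer",((o+70*x-[514.7,216.2,0])@X).round(1),(o+70*x)[2].round(1),"front",(o-70*x)[2].round(1))
g_=cv2.cvtColor(im,cv2.COLOR_BGR2GRAY);m=(g_<38).astype(np.uint8)
for r in range(174,210): 
    c=np.flatnonzero(m[r,262:292])+262
    if len(c):print(r,c.min(),c.max(),end="; ")
E
```

```text
t 9.98 tool in warmer x,y 5.1 2.9 bottom 111.2 yaw -0.001 F [-0.9  1.4 -3.6] M [ 0.22  0.43 -0.16] open mm 10.11
0 postbase [277.1 195.2] posttop [276.9 180.3] frontR [264.1 215.8] rear edge in warmer 75.1 111.2 front 111.2
0.06 postbase [276.3 195.6] posttop [277.  180.3] frontR [263.1 215.1] rear edge in warmer 71.8 107.1 front 115.5
0.1 postbase [275.7 195.9] posttop [277.  180.3] frontR [262.5 214.5] rear edge in warmer 69.5 104.5 front 118.5
0.15 postbase [275.  196.2] posttop [277.  180.3] frontR [261.8 213.7] rear edge in warmer 66.4 101.4 front 122.3
0.2 postbase [274.4 196.5] posttop [277.1 180.2] frontR [261.2 212.9] rear edge in warmer 63.2 98.4 front 126.2
174 262 271; 175 262 273; 176 262 274; 177 262 275; 178 262 276; 179 262 278; 180 271 279; 181 272 279; 182 274 279; 183 275 279; 184 275 279; 185 274 279; 186 275 279; 187 274 279; 188 274 279; 189 274 279; 190 274 279; 191 274 279; 192 274 279; 193 274 279; 194 274 278; 195 273 279; 196 273 279; 197 274 279; 198 275 278;
```

The lid is tilted about 0.08 rad with its rear edge under the lip at x≈+70, and its front is just above the catch nose. I'll lower it so the rear meets the seat and the front rests on the nose.

Request:
{"name": "step_arm", "arguments": {
  "plan": [
    [[0,0,1,0,-1],[0,-1,2,0,-1],[0,-1,3,0,-1],[0,-1,4,0,-1],[0,-1,4,0,-1],[0,-1,4,0,-1],[0,-1,4,0,-1]]
  ]
}}

```text
t: 10.62
eef_pos: [518.0, 219.9, 141.9]
tcp_rot: [3.141, -0.0, 1.819]
ft_force: [2.5, 1.6, 4.1]
opening: 0.106
grip_force: 30.0
```

```bash
python3 -c "
from h import *
rel()"
```

```text
t 10.62 tool in warmer x,y 4.1 2.8 bottom 107.7 yaw -0.0 F [2.5 1.6 4.1] M [ 0.18  0.04 -0.07] open mm 10.04
```

Request:
{"name": "step_arm", "arguments": {
  "plan": [
    [[0,0,0,0,-0.5],[0,0,0,0,-0.4],[0,0,0,0,-0.4],[0,0,0,0,-0.4],[0,0,0,0,-0.4],[0,0,0,0,-0.4],[0,0,0,0,-0.4],[0,0,0,0,-0.4]]
  ]
}}

```text
t: 11.28
eef_pos: [517.6, 219.9, 141.6]
tcp_rot: [-3.141, -0.0, 1.819]
ft_force: [-0.1, 0.4, -0.5]
opening: 0.299
grip_force: 0.0
```

Request:
{"name": "step_arm", "arguments": {
  "plan": [
    [[0,0,-20,0,-0.4],[0,0,-50,0,-0.4],[0,0,-60,0,-1],[0,-25,-60,0,-1],[0,-54,-60,0,-1],[-3,-54,-60,0,-1],[-3,-54,-60,0,-1],[-3,-54,-60,0,-1]]
  ]
}}

```text
t: 11.95
eef_pos: [466.6, 203.8, 201.8]
tcp_rot: [3.141, -0.0, 1.818]
ft_force: [-0.4, -0.1, -0.0]
opening: 0.007
grip_force: 0.0
```

```bash
python3 - <<'E'
from h import *
import cv2
rel()
im=env.read_camera("scene");a,b,S=190,140,5.3
o=cv2.resize(im[b:b+110,a:a+150],None,fx=S,fy=S,interpolation=cv2.INTER_CUBIC)
cv2.imwrite("pics/o7.png",cv2.convertScaleAbs(o,alpha=1.4,beta=15))
E
```

```text
t 11.95 tool in warmer x,y -49.6 -0.2 bottom 167.6 yaw -0.001 F [-0.4 -0.1 -0. ] M [-0.03  0.04  0.09] open mm 0.65
```

View pics/o7.png

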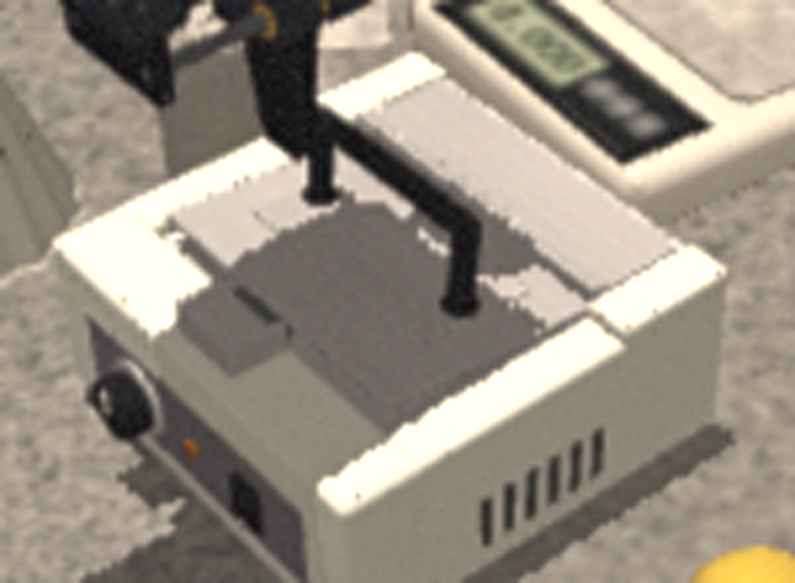

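The lid lies in the recess with its rear under the lip and its front edge on the nose near (260,305). Now I'll press the front.

Request:
{"name": "step_arm", "arguments": {
  "plan": [
    [[0,0,38,0,-1],[0,0,70,0,-1],[0,0,78,0,-1],[0,0,82,0,-1],[0,0,86,0,-1],[0,0,90,0,-1],[0,0,92,0,-1],[0,0,92,0,-1]]
  ]
}}

```text
t: 12.67
eef_pos: [466.8, 203.9, 110.3]
tcp_rot: [3.14, -0.0, 1.819]
ft_force: [-0.4, 0.4, 0.6]
opening: 0.005
grip_force: 0.0
```

```bash
python3 -c "
from h import *
rel()"
```

```text
t 12.67 tool in warmer x,y -49.4 -0.1 bottom 76.1 yaw -0.0 F [-0.4  0.4  0.6] M [-0.09 -0.01  0.  ] open mm 0.5
```

Request:
{"name": "step_arm", "arguments": {
  "plan": [
    [[0,0,2,0,-1],[0,0,4,0,-1],[0,0,5,0,-1],[0,0,6,0,-1],[0,0,6,0,-1],[0,0,6,0,-1]]
  ]
}}

```text
t: 13.17
eef_pos: [466.7, 203.9, 106.2]
tcp_rot: [3.139, -0.0, 1.819]
ft_force: [-7.2, -2.6, 32.2]
opening: 0.004
grip_force: 16.1
```

```bash
python3 -c "
from h import *
rel()"
```

```text
t 13.17 tool in warmer x,y -49.6 -0.2 bottom 72.0 yaw -0.0 F [-7.2 -2.6 32.2] M [-0.61  1.53  0.06] open mm 0.4
```

The tip stopped at z=106.2, which is seat height plus plate thickness, so the lid is flat. Retreating.

Request:
{"name": "step_arm", "arguments": {
  "plan": [
    [[0,0,-10,0,-1],[0,0,-40,0,-1],[0,0,-80,0,-1],[0,0,-120,0,-1],[0,0,-140,0,-1],[0,-40,-140,0,-1],[0,-60,-140,0,-1],[0,-60,-140,0,-1]]
  ]
}}

```text
t: 13.83
eef_pos: [404.8, 188.3, 244.4]
tcp_rot: [-3.142, -0.0, 1.819]
ft_force: [1.0, -0.1, -0.2]
opening: 0.003
grip_force: 0.0
```

```bash
python3 - <<'E'
from h import *
import cv2
rel()
im=env.read_camera("scene");cv2.imwrite("pics/s8.png",im)
g=cv2.cvtColor(im,cv2.COLOR_BGR2GRAY);m=(g<38).astype(np.uint8)
w=.248;X=np.array([np.cos(w),np.sin(w),0]);Y=np.array([-np.sin(w),np.cos(w),0])
for l in [(0,-61,160),(0,61,160),(0,-55,108),(0,55,108)]:print(l,proj("scene",np.array([514.7,216.2,0])+X*l[0]+Y*l[1]+[0,0,l[2]]).round(1))
k=m[150:205,235:290];n,L,s,c=cv2.connectedComponentsWithStats(k)
print([(s[i]+[235,150,0,0,0]).tolist() for i in range(1,n) if s[i][4]>20])
for r in range(160,205,3):
    q=np.flatnonzero(m[r,235:295])+235
    if len(q):print(r,q.min(),q.max(),len(q),end="; ")
E
```

```text
t 13.83 tool in warmer x,y -113.4 -0.1 bottom 210.2 yaw 0.0 F [ 1.  -0.1 -0.2] M [-0.05  0.01 -0.  ] open mm 0.31
(0, -61, 160) [276.9 184.7]
(0, 61, 160) [246.7 161.9]
(0, -55, 108) [275.6 199.4]
(0, 55, 108) [249.3 178.7]
[[248, 163, 32, 39, 278]]
163 249 249 1; 166 248 253 6; 169 248 257 10; 172 248 261 11; 175 248 265 11; 178 248 269 13; 181 267 273 7; 184 271 276 6; 187 274 278 5; 190 274 278 5; 193 274 278 5; 196 236 278 8; 199 239 279 10; 202 244 244 1;
```

```bash
python3 -c "
from cell import env
print(env.job_done())"
```

```text
the job is handed in; nothing more can be done
None
```

The lid is in the warmer's recess with its rear edge under the lip, lying flat after I pressed the front down. I've handed in the job at about 14 s; no verdict came back, and I inferred that the catch snapped from the lid staying flat, not from a direct check.

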